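Make up the setting job and the doming job

TASK

Make up two jobs from the stock in the middle of the jeweller's bench. Setting job, in the long narrow tray: the wooden ring clamp lying in the long compartment and the smallest round tin in the short one; doming job, in the squarer tray: the punch lying in the full-length compartment, and the steel doming block and the largest round tin in the two small compartments, one in each, whichever way round. Set each thing down gently, not dropped, flat on the tray's floor with the tins and the block the same way up as now, and leave the middle-sized tin where it stands.

Things in the scene. Friction and masses are not known exactly. Their poses are not given: they have to be found in the camera images.
- ring_clamp: Pale wooden jeweller's ring clamp, 120 mm long, 28 mm wide over its middle 50 mm (25 mm at the ends), 26 mm tall, two brass bands 17 mm either side of its middle, about 80 g, lying flat. Origin: middle of its underside; x along its length, z up. Either end may point either way.
- small_tin: Round aluminium stone tin with a white, stone-flecked top, 30 mm diameter, 28 mm tall (all three tins are alike but for their diameter), the smallest, about 50 g, standing on the bench. Origin: centre of its underside; z up.
- middle_tin: Round aluminium stone tin with a white, stone-flecked top, 40 mm diameter, 28 mm tall (all three tins are alike but for their diameter), the middle-sized one, which stays in the stock, standing on the bench. Origin: centre of its underside; z up.
- large_tin: Round aluminium stone tin with a white, stone-flecked top, 50 mm diameter, 28 mm tall (all three tins are alike but for their diameter), the largest, about 120 g, standing on the bench. Origin: centre of its underside; z up.
- doming_block: Bright steel cube with dark round dimples on its faces, 38 mm each way, about 400 g. Origin: centre of its underside; z up, x and y square to its sides.
- punch: Steel doming punch lying flat: a square shank 50 mm long, 16 mm wide and 16 mm tall, then a thin neck and a 16 mm ball, ending 52 mm from the origin on the +x side; about 130 g. Origin: centre of the shank's underside; x along its length, z up.
- square_tray: White shallow tray, 160 mm (its x) by 140 mm (its y), fixed to the bench for now. Floor 3 mm thick, rim and dividers 3 mm thick, their tops 12 mm above the bench. Origin: centre of its underside. Three compartments: one full-length (154 x 65 mm inside) with its centre at y = -34 mm, x = 0; two small ones (75 mm in x, 65 mm in y) with centres at y = +34 mm, x = -39 and +39 mm.
- long_tray: White shallow tray, 220 mm (its x) by 76 mm (its y), fixed to the bench for now. Floor 3 mm thick, rim and divider 3 mm thick, their tops 12 mm above the bench. Origin: centre of its underside. Two compartments, 70 mm wide in y: the long one (141 mm in x) with its centre at x = -36.5 mm, the short one (70 mm in x) with its centre at x = +72 mm.

How it is judged:
At the end, for the whole second after the job is handed in: Ring clamp and smallest tin in the long and short compartments of the long tray; punch, doming block and largest tin each in its compartment of the square tray; each on the floor, level within 0.05 rad, tins and block upright, released, at rest; middle tin within 20 mm of its start (x of ring_clamp in the frame of long_tray between -0.0505 and -0.0225 m and y of ring_clamp in the frame of long_tray between -0.024 and 0.024 m and angle between ring_clamp's own x axis and vertical between 1.5208 and 1.6208 rad and z of ring_clamp in the frame of long_tray below 0.031 m and angle between the x axis of ring_clamp and the x axis of long_tray, either way round below 0.5 rad and x of small_tin in the frame of long_tray between 0.05 and 0.094 m and y of small_tin in the frame of long_tray between -0.022 and 0.022 m and angle between small_tin's own z axis and vertical below 0.05 rad and z of small_tin in the frame of long_tray below 0.007 m and x of punch in the frame of square_tray between -0.05 and 0.05 m and y of punch in the frame of square_tray between -0.06 and -0.008 m and angle between punch's own x axis and vertical between 1.5208 and 1.6208 rad and z of punch in the frame of square_tray below 0.031 m and angle between the x axis of punch and the x axis of square_tray, either way round below 0.9 rad and (((x of doming_block in the frame of square_tray between 0.018 and 0.06 m and y of doming_block in the frame of square_tray between 0.017 and 0.051 m and angle between doming_block's own z axis and vertical below 0.05 rad and z of doming_block in the frame of square_tray below 0.007 m) and (x of large_tin in the frame of square_tray between -0.055 and -0.023 m and y of large_tin in the frame of square_tray between 0.022 and 0.046 m and angle between large_tin's own z axis and vertical below 0.05 rad and z of large_tin in the frame of square_tray below 0.007 m)) or ((x of doming_block in the frame of square_tray between -0.06 and -0.018 m and y of doming_block in the frame of square_tray between 0.017 and 0.051 m and angle between doming_block's own z axis and vertical below 0.05 rad and z of doming_block in the frame of square_tray below 0.007 m) and (x of large_tin in the frame of square_tray between 0.023 and 0.055 m and y of large_tin in the frame of square_tray between 0.022 and 0.046 m and angle between large_tin's own z axis and vertical below 0.05 rad and z of large_tin in the frame of square_tray below 0.007 m))) and linear speed of each of ring_clamp, small_tin, doming_block, punch, large_tin, middle_tin below 0.02 m/s and contact force between the fingers and ring_clamp below 0.1 N and contact force between the fingers and small_tin below 0.1 N and contact force between the fingers and doming_block below 0.1 N and contact force between the fingers and punch below 0.1 N and contact force between the fingers and large_tin below 0.1 N and contact force between the fingers and middle_tin below 0.1 N and distance of middle_tin from where it was at the start of the episode below 0.02 m); the robot touches nothing.
It fails at once if the middle-sized tin is pushed or carried away (over 20 mm) (distance of middle_tin from where it was at the start of the episode above 0.02 m).
It fails at once if a thing is dropped: moving faster than 0.7 m/s out of the fingers (a fall of 25 mm) ((linear speed of ring_clamp above 0.7 m/s and contact force between the fingers and ring_clamp below 0.1 N) or (linear speed of small_tin above 0.7 m/s and contact force between the fingers and small_tin below 0.1 N) or (linear speed of doming_block above 0.7 m/s and contact force between the fingers and doming_block below 0.1 N) or (linear speed of punch above 0.7 m/s and contact force between the fingers and punch below 0.1 N) or (linear speed of large_tin above 0.7 m/s and contact force between the fingers and large_tin below 0.1 N)).
It also fails if it takes over 120 s, if anything falls off the work surface, if the arm or the gripper's body presses on something with over 40 N, if the wrist force passes 120 N, or if a joint passes its speed limit or range.

ROBOT

A 7-joint arm with a two-finger parallel gripper is mounted at the origin on the work surface. World frame = base frame: x ahead of the robot, y to its left, z up, the work surface at z = 0. Lengths are in m, angles in rad, forces in N, time in s.
With the tool pointing down it reaches from about 0.4 to 0.85 m from the base axis. Payload 10.4 kg.
Tool frame: the origin (TCP) lies midway between the tips of the shut fingers; the grasp point (between the pads) lies 19 mm behind it (manip.grasp_offset is the distance from the TCP to the grasp point, in m); z points along the fingers, y is the line along which they close (so a half turn about z gives the same grasp; the last joint's range is limited). The gripper opens to 85 mm and grips with 20 to 120 N. Pads are 22 mm wide; open, the fingers measure 114 mm over their backs; the gripper's body (76 mm by 85 mm) begins 54 mm behind the grasp point. The pads swing forward as they close: fully open they stand 13 mm farther back than shut.
Start: joints at [-1.202, 0.332, -0.065, 1.46, 0.022, 1.35, -0.088], TCP at [0.239, 0.578, 0.231] pointing down, gripper open.
Joint ranges: [-2.6, 2.6], [-0.5, 2.12], [-1.47, 1.34], [0.16, 2.42], [-1.27, 4.41], [0.06, 2.06], [-2.6, 2.6]. Speed limits (rad/s): [2.22, 2.22, 2.79, 2.79, 3.14, 3.14, 3.14].

INTERFACE

Orientations are given as a unit quaternion [x, y, z, w].
In Python, from workcell import manip, viewer, order gives the robot as it stands (manip), with the cameras (viewer) and the job (order).
- The arm moves only by the shell command python3 jog.py 'ROWS' [FORCE]. ROWS is rows parted by semicolons, their numbers by spaces, 1 to 20 of them, each of 7 numbers: a rotation vector rx, ry, rz in rad, then dx, dy, dz in m, then the opening from 0.0 (shut) to 1.0 (fully open); each row is the pose to reach, as a shift and turn from the pose commanded when the command began, along the tool's axes at that moment; what a row does not reach only later rows make up. A row lasts 1/8 s, in which the tool goes at most 0.0625 m and 0.188 rad, less where a joint would pass 70% of its speed; a pose out of reach is approached as far as the arm can. The fingers move at their own pace and stop on an object; FORCE is the grip in N (left out, the last holds). Time passes only in rows, so rows that do not move let the fingers close. It prints the time, the measured TCP pose, the force, the opening and the grip force at its end.
- manip.get_obs(): the state, without advancing time (a new reading comes with each control period).
- viewer.camera(name): name is "scene" or "side" or "wrist"; returns the picture (384x512x3 uint8, blue, green, red); there is no depth.
- viewer.calibration(name): a dict with "fx", "fy", "cx", "cy" (pixels), "world_from_camera" (4x4, takes a point from camera to world coordinates); the wrist camera has in their place "tool_from_camera" (4x4, takes a point from camera to tool coordinates, whose origin is the TCP and whose axes are the flange's). Camera axes: x right, y up, looking along -z (the intrinsics and any distortion apply to the point x, -y, -z); pixel columns grow to the right and rows downward; lengths in m; the calibration is good to about 2 mm. A picture is of the moment at which its call begins: read the wrist's pose just before it. calibration takes no time and is no camera call.
- order.hand_in(): hands the job in; it is judged then, once.
The state is a dict: "clock": time; "joint_pos": joint angles; "joint_velocities": joint speeds; "tau": joint torques, N m; "position": TCP position; "ee_rot": TCP orientation; "ft_force": force on the tool from outside, world axes, zero at the start; "torque": the same for the moment, N m; "grip_width": opening from 0.0 (shut) to 1.0 (fully open); "grasp_force": force on a finger pad.
Only numpy, scipy, OpenCV 4.12 (cv2) and the standard library are available. Lean on these libraries where they do the work, as an engineer would, in place of code of your own. Each camera call takes 0.05 s, during which the arm holds its last target. There are 200 camera calls.

## Working session

There is one attempt and no reset: what is moved stays moved. The work goes in short steps, Python scripts to look and compute and a shell command to move; the robot and the scene stay as the last step left them, time stands still between calls to the robot, and variables do not carry over. Pictures are saved under pics/ and viewed, at most 14 in all, crops included, and the job is handed in when it is done.

```bash
ls; mkdir -p pics
python3 - <<'E'
from workcell import manip, viewer, order
import cv2,numpy as np
np.set_printoptions(precision=4,suppress=True)
print(manip.get_obs()); print(manip.grasp_offset)
for n in("scene","side","wrist"):
    cv2.imwrite(f"pics/{n}0.png",viewer.camera(n)); print(n,viewer.calibration(n))
E
```

```text
jog.py
pics
workcell.py
{'clock': 0.0, 'joint_pos': array([-1.2016,  0.3329, -0.0647,  1.4609,  0.0216,  1.3499, -0.0885]), 'joint_velocities': array([-0.001 ,  0.0001,  0.0008, -0.0014,  0.0007,  0.0004,  0.0016]), 'tau': array([ -0.0002, -62.543 ,   0.0491, -39.1616,   0.0163,   0.0097,
         0.    ]), 'position': array([0.2385, 0.5773, 0.2305]), 'ee_rot': array([ 0.1947,  0.9809, -0.0007, -0.0001]), 'ft_force': array([-0.224 , -0.0045,  0.1777]), 'torque': array([ 0.0339,  0.0154, -0.0146]), 'grasp_force': 0.0, 'grip_width': 1.0006296046800678}
0.0187
scene {'fx': 360.6711846992878, 'fy': 360.6711846992878, 'cx': 256.17054771539307, 'cy': 202.47569062457342, 'world_from_camera': array([[ 0.3007, -0.6167,  0.7275,  1.1157],
       [ 0.9537,  0.1975, -0.2268, -0.1928],
       [-0.0038,  0.762 ,  0.6476,  0.5417],
       [ 0.    ,  0.    ,  0.    ,  1.    ]])}
side {'fx': 348.2289375109251, 'fy': 348.2289375109251, 'cx': 256.01916643467575, 'cy': 189.7952132671872, 'world_from_camera': array([[-0.9933,  0.077 , -0.0863,  0.4865],
       [-0.1156, -0.6802,  0.7239,  0.5083],
       [-0.003 ,  0.729 ,  0.6845,  0.5385],
       [ 0.    ,  0.    ,  0.    ,  1.    ]])}
wrist {'fx': 343.10148653729834, 'fy': 343.10148653729834, 'cx': 255.4005934259705, 'cy': 189.38343428178072, 'tool_from_camera': array([[-0.0004,  0.9525,  0.3044,  0.0778],
       [ 1.    ,  0.0001,  0.0008, -0.0003],
       [ 0.0007,  0.3044, -0.9525, -0.1431],
       [ 0.    ,  0.    ,  0.    ,  1.    ]])}
```

View pics/scene0.png

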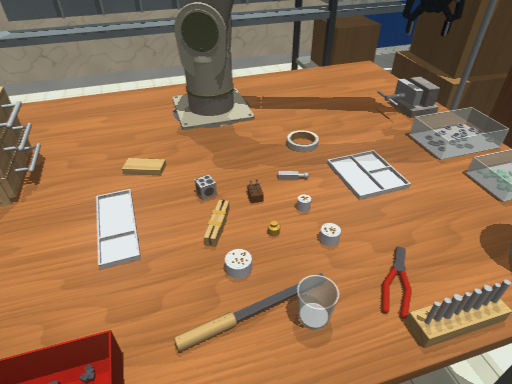

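View pics/side0.png

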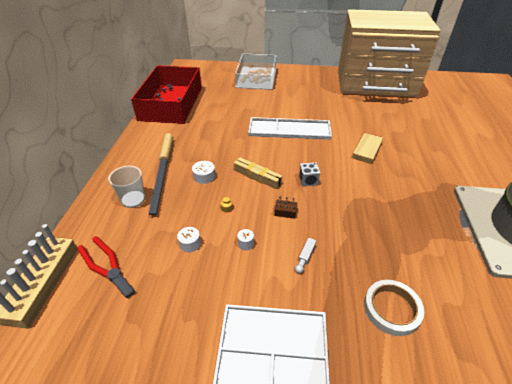

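The scene view has the long tray at left (118,228) and the square tray at right (368,173). The stock between them is: block (206,187), clamp (217,222), punch (293,175), and tins at (304,203), (330,234) and (238,263). Next I'll look at enlarged crops.

Run:
```python
import cv2
a=cv2.imread("pics/scene0.png")[140:290,80:420]
b=cv2.imread("pics/side0.png")[110:384,140:350]
def g(im,s,x0,y0,n):
    im=cv2.resize(im,None,fx=s,fy=s,interpolation=cv2.INTER_CUBIC)
    for x in range(0,im.shape[1],int(20*s)): cv2.putText(im,str(x0+int(round(x/s))),(x,8),0,.32,(255,0,0),1); cv2.line(im,(x,10),(x,14),(255,0,0),1)
    for y in range(0,im.shape[0],int(20*s)): cv2.putText(im,str(y0+int(round(y/s))),(0,y+4),0,.32,(255,0,0),1)
    cv2.imwrite(n,im)
g(a,2.35,80,140,"pics/sc.png"); g(b,2.15,140,110,"pics/sd.png")
```

```text
(no output)
```

View pics/sc.png

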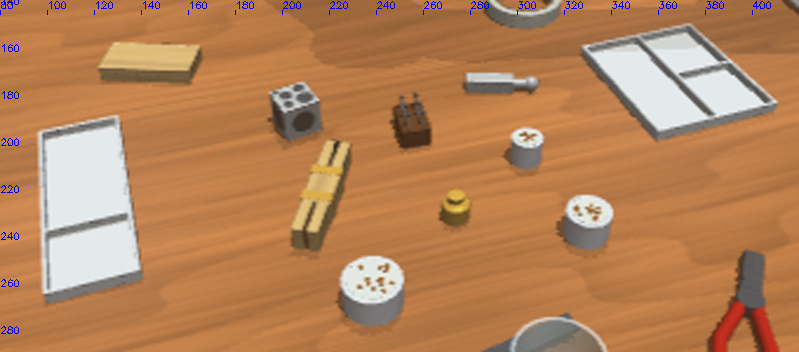

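View pics/sd.png

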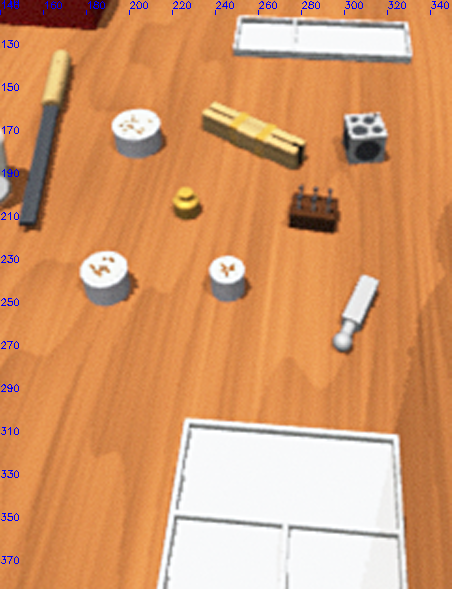

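Sizes in the crops are clear: largest tin at left of the stock (scene crop 372,273), middle tin (587,210), smallest (527,136). The brass knob and the brown stand are clutter. The cubes, clamp and punch are well separated.

```bash
cat > h.py <<'E'
from workcell import manip, viewer, order
import numpy as np
from scipy.spatial.transform import Rotation as R
np.set_printoptions(precision=4,suppress=True)
def pix2w(cal,T,uv,z):
    uv=np.atleast_2d(np.array(uv,float)); d=np.c_[(uv[:,0]-cal['cx'])/cal['fx'],-(uv[:,1]-cal['cy'])/cal['fy'],-np.ones(len(uv))]@T[:3,:3].T
    return T[:3,3]+d*((z-T[2,3])/d[:,2])[:,None]
def tcpT(o):
    T=np.eye(4);T[:3,:3]=R.from_quat(o['ee_rot']).as_matrix();T[:3,3]=o['position'];return T
def fitrect(pts,L,W):  # pts = corners in order (-L,-W),(L,-W),(L,W),(-L,W) halves; returns cx,cy,yaw
    m=np.array([[-L,-W],[L,-W],[L,W],[-L,W]])/2; p=pts[:,:2]; c=p.mean(0); q=p-c
    yaw=np.arctan2((m[:,0]*q[:,1]-m[:,1]*q[:,0]).sum(),(m*q).sum()); Rm=np.array([[np.cos(yaw),-np.sin(yaw)],[np.sin(yaw),np.cos(yaw)]])
    return c,yaw,np.linalg.norm(q-m@Rm.T,axis=1)
E
python3 - <<'E'
from h import *
S=viewer.calibration("scene");D=viewer.calibration("side")
s=lambda p,z:pix2w(S,S['world_from_camera'],np.array(p)/2.35+[80,140],z)
d=lambda p,z:pix2w(D,D['world_from_camera'],np.array(p)/2.15+[140,110],z)
for n,f,p,z in [("LT",s,[(39,131),(119,117),(141,268),(45,292)],.012),("LTdiv",s,[(47,235),(129,214)],.012),
 ("SQ",s,[(583,45),(690,25),(776,100),(658,132)],.012),
 ("block",s,[(270,92),(304,83),(321,105),(289,117)],.038),("clamp",s,[(328,140),(351,144),(318,236),(292,232)],.026),
 ("large",s,[(372,273)],.028),("mid",s,[(587,210)],.028),("small",s,[(527,136)],.028),("punch",s,[(466,75),(512,79),(540,82)],.012),
 ("LTside",d,[(238,16),(410,22),(411,55),(234,52)],.012),("SQside",d,[(187,421),(398,437)],.012),
 ("blockS",d,[(345,116),(377,115),(385,137),(351,140)],.038),("clampS",d,[(213,102),(203,118),(292,155),(303,142)],.026),
 ("largeS",d,[(137,124)],.028),("midS",d,[(104,267)],.028),("smallS",d,[(227,269)],.028),("punchS",d,[(369,281),(348,322),(342,341)],.012)]:
    q=f(p,z); print(n,q[:,:2].tolist() and np.round(q[:,:2],3).tolist(),"mean",q[:,:2].mean(0))
o=manip.get_obs(); print(R.from_quat(o['ee_rot']).as_matrix())
E
```

```text
LT [[0.385, -0.353], [0.386, -0.277], [0.6, -0.269], [0.602, -0.344]] mean [ 0.493  -0.3109]
LTdiv [[0.536, -0.344], [0.531, -0.275]] mean [ 0.5338 -0.3093]
SQ [[0.41, 0.226], [0.41, 0.363], [0.563, 0.37], [0.572, 0.228]] mean [0.4891 0.2968]
block [[0.426, -0.127], [0.421, -0.092], [0.462, -0.084], [0.471, -0.117]] mean [ 0.4452 -0.1052]
clamp [[0.502, -0.087], [0.514, -0.068], [0.622, -0.123], [0.611, -0.143]] mean [ 0.5622 -0.1052]
large [[0.677, -0.091]] mean [ 0.6765 -0.0914]
mid [[0.664, 0.103]] mean [0.664  0.1035]
small [[0.556, 0.094]] mean [0.5563 0.094 ]
punch [[0.424, 0.081], [0.446, 0.126], [0.46, 0.152]] mean [0.4436 0.1196]
LTside [[0.603, -0.345], [0.378, -0.355], [0.38, -0.279], [0.597, -0.261]] mean [ 0.4892 -0.3098]
SQside [[0.568, 0.231], [0.409, 0.226]] mean [0.4887 0.2288]
blockS [[0.459, -0.118], [0.425, -0.123], [0.417, -0.088], [0.452, -0.079]] mean [ 0.4383 -0.1021]
clampS [[0.604, -0.141], [0.611, -0.112], [0.511, -0.063], [0.501, -0.085]] mean [ 0.5567 -0.1003]
largeS [[0.679, -0.092]] mean [ 0.6789 -0.0918]
midS [[0.664, 0.104]] mean [0.6635 0.1044]
smallS [[0.556, 0.094]] mean [0.556  0.0944]
punchS [[0.431, 0.081], [0.449, 0.127], [0.453, 0.146]] mean [0.4442 0.118 ]
[[-0.9242  0.3818 -0.0004]
 [ 0.3818  0.9242 -0.001 ]
 [-0.     -0.0011 -1.    ]]
```

```bash
cat >> h.py <<'E'
def to(x,y,z,th):
    """print tool-axes turn and shift to tool-down pose, tool y at th degrees in world"""
    o=manip.get_obs();T=tcpT(o);c,s=np.cos(np.radians(th)),np.sin(np.radians(th))
    G=np.array([[-s,c,0],[c,s,0],[0,0,-1]]).T
    print("t",o['clock'],"rv",R.from_matrix(T[:3,:3].T@G).as_rotvec(),"d",T[:3,:3].T@(np.array([x,y,z])-T[:3,3]))
E
python3 -c "
from h import *
to(.5595,-.1028,.15,62.7)"
```

```text
t 0.15 rv [-0.0011  0.0001  0.0847] d [-0.5563 -0.506   0.0813]
```

```bash
python3 jog.py '0 0 0.085 -0.15 -0.13 0.02 0.6; 0 0 0.085 -0.556 -0.506 0.081 0.6; 0 0 0.085 -0.556 -0.506 0.081 0.6; 0 0 0.085 -0.556 -0.506 0.081 0.6; 0 0 0.085 -0.556 -0.506 0.081 0.6; 0 0 0.085 -0.556 -0.506 0.081 0.6; 0 0 0.085 -0.556 -0.506 0.081 0.6; 0 0 0.085 -0.556 -0.506 0.081 0.6; 0 0 0.085 -0.556 -0.506 0.081 0.6; 0 0 0.085 -0.556 -0.506 0.081 0.6; 0 0 0.085 -0.556 -0.506 0.081 0.6; 0 0 0.085 -0.556 -0.506 0.081 0.6; 0 0 0.085 -0.556 -0.506 0.081 0.6; 0 0 0.085 -0.556 -0.506 0.081 0.6; 0 0 0.085 -0.556 -0.506 0.081 0.6; 0 0 0.085 -0.556 -0.506 0.081 0.6; 0 0 0.085 -0.556 -0.506 0.081 0.6' 40
python3 - <<'E'
from h import *
import cv2
o=manip.get_obs();im=viewer.camera("wrist");C=viewer.calibration("wrist")
T=tcpT(o)@C['tool_from_camera'];np.save("Tw.npy",T)
cv2.imwrite("pics/w1.png",cv2.resize(im,(800,600)))
to(.5595,-.1028,.15,62.7)
E
```

```text
clock: 2.28
position: [0.5593, -0.1014, 0.1505]
ee_rot: [0.236, 0.972, 0.0, 0.0]
ft_force: [-0.5, -0.5, 0.5]
grip_width: 0.603
grasp_force: 0.0
t 2.325 rv [0.0005 0.0001 0.0006] d [-0.0007 -0.0009  0.0005]
```

View pics/w1.png

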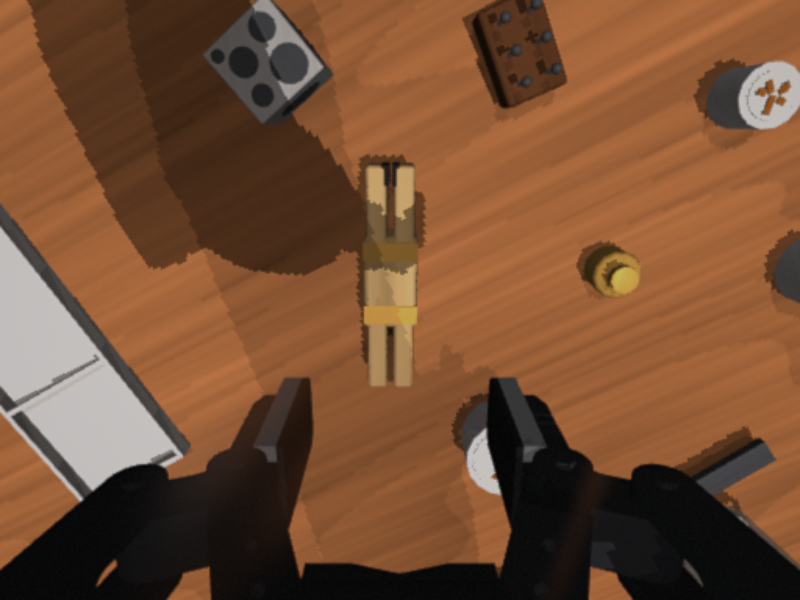

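Run:
```python
from h import *
C=viewer.calibration("wrist");T=np.load("Tw.npy")
w=lambda p,z:print(pix2w(C,T,np.array(p)*.64,z)[:,:2].tolist())
w([(390,165),(391,385),(390,283)],.026); w([(203,55),(264,-2),(330,70),(268,122)],.038); w([(188,445),(8,412),(100,357)],.012)
w([(770,95),(622,280)],.028)
```

```text
[[0.5046024402599123, -0.07869147069218928], [0.609971461298892, -0.1330660726891129], [0.5575788957885489, -0.10634330135819157]]
[[0.4248878631252744, -0.12918326198888053], [0.4181334614698852, -0.09374732016410867], [0.4556429443035899, -0.08277215017856067], [0.4617624892763954, -0.11852161443488679]]
[[0.5956664269955145, -0.26439690206211164], [0.5280174583612126, -0.34647192338511235], [0.5241942509476522, -0.2763901140862527]]
[[0.5572849885361487, 0.09293209882130654], [0.6104085501186385, 0.0009509047434379941]]
```

Wrist view: the clamp lies centred between the fingers (390,165 to 391,385), and the wrist estimate agrees with the fixed cameras within 3 mm. I'll descend and grip.

```bash
python3 jog.py '0 0 0 0 -0.003 0.06 0.6; 0 0 0 0 -0.003 0.11 0.6; 0 0 0 0 -0.003 0.13 0.6; 0 0 0 0 -0.003 0.144 0.6; 0 0 0 0 -0.003 0.144 0.6; 0 0 0 0 -0.003 0.144 0; 0 0 0 0 -0.003 0.144 0; 0 0 0 0 -0.003 0.144 0; 0 0 0 0 -0.003 0.144 0; 0 0 0 0 -0.003 0.144 0; 0 0 0 0 -0.003 0.144 0; 0 0 0 0 -0.003 0.12 0; 0 0 0 0 -0.003 0.07 0; 0 0 0 0 -0.003 0.07 0' 40; python3 -c "
from h import *
to(.4545,-.3115,.08,92.4)"
```

```text
clock: 4.08
position: [0.5605, -0.1054, 0.0845]
ee_rot: [0.236, 0.972, 0.001, 0.003]
ft_force: [1.1, 0.7, -1.3]
grip_width: 0.317
grasp_force: 40.2
t 4.075 rv [ 0.0018  0.0071 -0.519 ] d [-0.0004 -0.2318  0.0037]
```

```bash
python3 jog.py '0 0 -0.15 0 -0.06 0; 0 0 0 0 0 0' 2>&1 | tail -1; python3 jog.py '0 0 -0.15 0 -0.05 0 0; 0 0 -0.3 0 -0.1 0 0; 0 0 -0.42 0 -0.16 0 0; 0 0 -0.519 0 -0.21 0 0; 0 0 -0.519 0 -0.232 0.004 0; 0 0 -0.519 0 -0.232 0.004 0; 0 0 -0.519 0 -0.232 0.004 0'; python3 -c "
from h import *
to(.4545,-.3115,.0095,92.4)"
```

```text
ValueError: each row has 7 numbers
clock: 4.95
position: [0.452, -0.31, 0.0761]
ee_rot: [-0.022, 1.0, 0.0, 0.0]
ft_force: [0.6, 1.2, -0.7]
grip_width: 0.319
grasp_force: 40.1
t 4.95 rv [0.0007 0.     0.0012] d [-0.0024 -0.0017  0.0666]
```

```bash
python3 jog.py '0 0 0 -0.002 -0.002 0.04 0; 0 0 0 -0.002 -0.002 0.058 0; 0 0 0 -0.002 -0.002 0.0625 0; 0 0 0 -0.002 -0.002 0.0667 0; 0 0 0 -0.002 -0.002 0.0667 0; 0 0 0 -0.002 -0.002 0.0667 0.38; 0 0 0 -0.002 -0.002 0.0667 0.5; 0 0 0 -0.002 -0.002 0.0667 0.5; 0 0 0 -0.002 -0.002 0.05 0.5; 0 0 0 -0.002 -0.002 0 0.5; 0 0 0 -0.002 -0.002 -0.05 0.5; 0 0 0 -0.002 -0.002 -0.07 0.5;0 0 0 -0.002 -0.002 -0.07 0.5'
python3 - <<'E'
from h import *
import cv2
o=manip.get_obs();im=viewer.camera("wrist");C=viewer.calibration("wrist")
T=tcpT(o)@C['tool_from_camera'];np.save("Tw.npy",T)
cv2.imwrite("pics/w2.png",cv2.resize(im,(800,600)))
to(.5565,.0938,.12,92.4)
E
```

```text
clock: 6.58
position: [0.4544, -0.3137, 0.1488]
ee_rot: [-0.021, 1.0, -0.001, 0.002]
ft_force: [-0.2, -0.5, -0.3]
grip_width: 0.501
grasp_force: 0.0
t 6.625 rv [-0.0004  0.0017  0.0003] d [-0.1197  0.4023  0.0272]
```

View pics/w2.png

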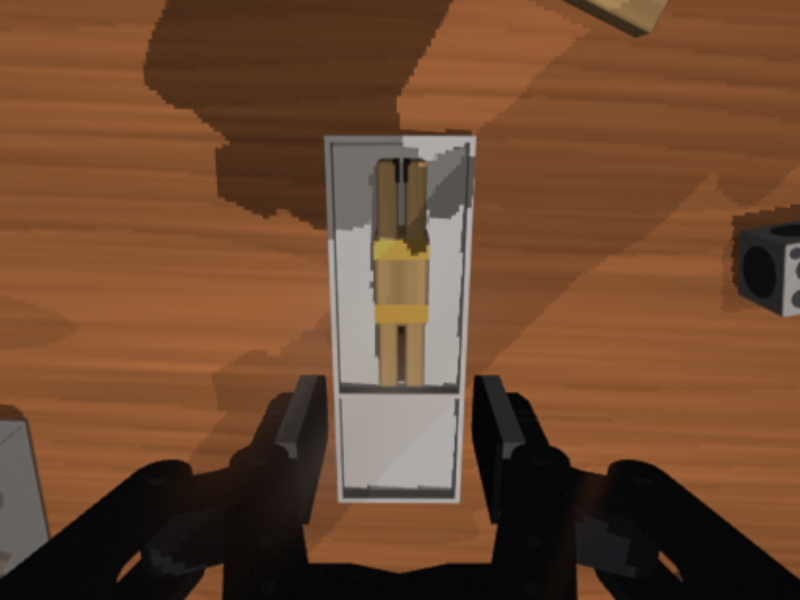

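Run:
```python
from h import *
C=viewer.calibration("wrist");T=np.load("Tw.npy")
w=lambda p,z:print(pix2w(C,T,np.array(p)*.64,z)[:,:2].tolist())
w([(401,159),(402,386)],.029)
q=pix2w(C,T,np.array([(325,136),(475,136),(459,502),(340,502)])*.64,.012)
print(q[:,:2],q[:,:2].mean(0)); w([(400,390)],.012)
```

```text
[[0.3924875382588927, -0.31606021614551144], [0.5123159808531011, -0.3104015916248598]]
[[ 0.384  -0.3544]
 [ 0.3809 -0.2795]
 [ 0.6002 -0.2708]
 [ 0.6034 -0.3453]] [ 0.4921 -0.3125]
[[0.523772039146602, -0.311015517952856]]
```

Wrist view: the clamp (401,159 to 402,386) lies in the long compartment, parallel to the tray, at about tray x = -0.040. Next is the small tin.

```bash
python3 jog.py '0 0 0 -0.02 0.06 0 0.55; 0 0 0 -0.04 0.12 0.01 0.55; 0 0 0 -0.06 0.18 0.02 0.55; 0 0 0 -0.075 0.24 0.027 0.55; 0 0 0 -0.09 0.30 0.027 0.55; 0 0 0 -0.105 0.35 0.027 0.55; 0 0 0 -0.12 0.402 0.027 0.55; 0 0 0 -0.12 0.402 0.027 0.55; 0 0 0 -0.12 0.402 0.08 0.55; 0 0 0 -0.12 0.402 0.12 0.55; 0 0 0 -0.12 0.402 0.139 0.55; 0 0 0 -0.12 0.402 0.141 0.55; 0 0 0 -0.12 0.402 0.141 0; 0 0 0 -0.12 0.402 0.141 0; 0 0 0 -0.12 0.402 0.141 0; 0 0 0 -0.12 0.402 0.141 0; 0 0 0 -0.12 0.402 0.141 0'; python3 -c "
from h import *
to(.5565,.0938,.08,92.4)"
```

```text
clock: 8.75
position: [0.5575, 0.0938, 0.0067]
ee_rot: [-0.021, 1.0, 0.0, 0.001]
ft_force: [-0.8, -0.7, 6.9]
grip_width: 0.337
grasp_force: 40.1
t 8.75 rv [0.0007 0.0022 0.0002] d [ 0.0008  0.     -0.0733]
```

```bash
python3 jog.py '0 0 0 0 0 -0.04 0; 0 0 0 0 0 -0.08 0; 0 0 0 0.001 -0.05 -0.08 0; 0 0 0 0.002 -0.11 -0.08 0; 0 0 0 0.004 -0.17 -0.08 0; 0 0 0 0.006 -0.23 -0.08 0; 0 0 0 0.008 -0.29 -0.08 0; 0 0 0 0.009 -0.34 -0.08 0; 0 0 0 0.01 -0.39 -0.08 0; 0 0 0 0.0104 -0.403 -0.08 0; 0 0 0 0.0104 -0.403 -0.08 0; 0 0 0 0.0104 -0.403 -0.08 0'; python3 -c "
from h import *
to(.564,-.3095,.0102,92.4)"
```

```text
clock: 10.25
position: [0.5638, -0.3072, 0.0852]
ee_rot: [-0.022, 1.0, 0.001, 0.0]
ft_force: [-0.3, 0.5, -1.5]
grip_width: 0.335
grasp_force: 39.7
t 10.25 rv [0.0013 0.0003 0.0026] d [-0.0001 -0.0024  0.075 ]
```

```bash
python3 jog.py '0 0 0 0 -0.001 0.04 0; 0 0 0 0 -0.001 0.065 0; 0 0 0 0 -0.001 0.072 0; 0 0 0 0 -0.001 0.0755 0; 0 0 0 0 -0.001 0.0755 0; 0 0 0 0 -0.001 0.0755 0' ; python3 jog.py '0 0 0 0 0 0 0.4; 0 0 0 0 0 0 0.5; 0 0 0 0 0 0 0.53; 0 0 0 0 0 -0.02 0.53; 0 0 0 0 0 -0.07 0.53; 0 0 0 0 0 -0.12 0.53; 0 0 0 0 0 -0.14 0.53;0 0 0 0 0 -0.14 0.53'
python3 - <<'E'
from h import *
import cv2
o=manip.get_obs();im=viewer.camera("wrist");C=viewer.calibration("wrist")
T=tcpT(o)@C['tool_from_camera'];np.save("Tw.npy",T)
cv2.imwrite("pics/w3.png",im)
to(.440,-.105,.12,103)
E
```

```text
clock: 11.0
position: [0.5637, -0.3105, 0.0107]
ee_rot: [-0.021, 1.0, -0.0, 0.001]
ft_force: [-0.5, -0.0, -0.1]
grip_width: 0.334
grasp_force: 39.7
clock: 12.0
position: [0.5639, -0.3108, 0.152]
ee_rot: [-0.021, 1.0, -0.001, 0.002]
ft_force: [-0.4, -0.2, -0.1]
grip_width: 0.533
grasp_force: 0.0
t 12.05 rv [-0.      0.0006 -0.1846] d [0.1144 0.2103 0.03  ]
```

View pics/w3.png

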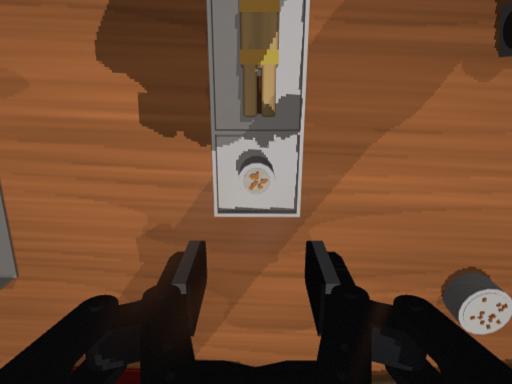

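Wrist view: the small tin stands upright in the middle of the short compartment (top at 257,180). Next is the block.

```bash
python3 jog.py '0 0 -0.1 0.03 0.05 0 0.68; 0 0 -0.185 0.057 0.105 0.015 0.68; 0 0 -0.185 0.085 0.155 0.03 0.68; 0 0 -0.185 0.114 0.21 0.03 0.68; 0 0 -0.185 0.114 0.21 0.03 0.68; 0 0 -0.185 0.114 0.21 0.08 0.68; 0 0 -0.185 0.114 0.21 0.12 0.68; 0 0 -0.185 0.114 0.21 0.136 0.68; 0 0 -0.185 0.114 0.21 0.138 0.68;  0 0 -0.185 0.114 0.21 0.138 0;  0 0 -0.185 0.114 0.21 0.138 0;  0 0 -0.185 0.114 0.21 0.138 0;  0 0 -0.185 0.114 0.21 0.138 0;  0 0 -0.185 0.114 0.21 0.138 0' 60; python3 -c "
from h import *
to(.450,.331,.09,91.5)"
```

```text
clock: 13.8
position: [0.4415, -0.1057, 0.0131]
ee_rot: [-0.113, 0.994, -0.0, 0.001]
ft_force: [-1.2, -1.7, 7.4]
grip_width: 0.432
grasp_force: 61.5
t 13.8 rv [-0.0003  0.0025  0.2008] d [-0.1068  0.4235 -0.0769]
```

```bash
python3 jog.py '0 0 0 0 0 -0.04 0; 0 0 0 0 0 -0.08 0; 0 0 0.05 -0.012 0.05 -0.08 0; 0 0 0.1 -0.027 0.107 -0.08 0; 0 0 0.15 -0.042 0.165 -0.08 0; 0 0 0.2 -0.057 0.225 -0.08 0; 0 0 0.2 -0.071 0.28 -0.08 0; 0 0 0.2 -0.085 0.34 -0.08 0; 0 0 0.2 -0.1 0.395 -0.08 0; 0 0 0.2 -0.107 0.423 -0.08 0; 0 0 0.2 -0.107 0.423 -0.08 0; 0 0 0.2 -0.107 0.423 -0.08 0; 0 0 0.2 -0.107 0.423 -0.08 0'
python3 - <<'E'
from h import *
import cv2
o=manip.get_obs();im=viewer.camera("wrist");C=viewer.calibration("wrist")
T=tcpT(o)@C['tool_from_camera'];np.save("Tw.npy",T)
cv2.imwrite("pics/w4.png",cv2.resize(im,(800,600)))
to(.450,.331,.0165,91.5)
E
```

```text
clock: 15.42
position: [0.4496, 0.3295, 0.0918]
ee_rot: [-0.013, 1.0, -0.0, -0.0]
ft_force: [-0.6, 0.3, -4.9]
grip_width: 0.429
grasp_force: 63.2
t 15.475 rv [-0.0003  0.0001 -0.0005] d [-0.0004  0.0013  0.0754]
```

View pics/w4.png

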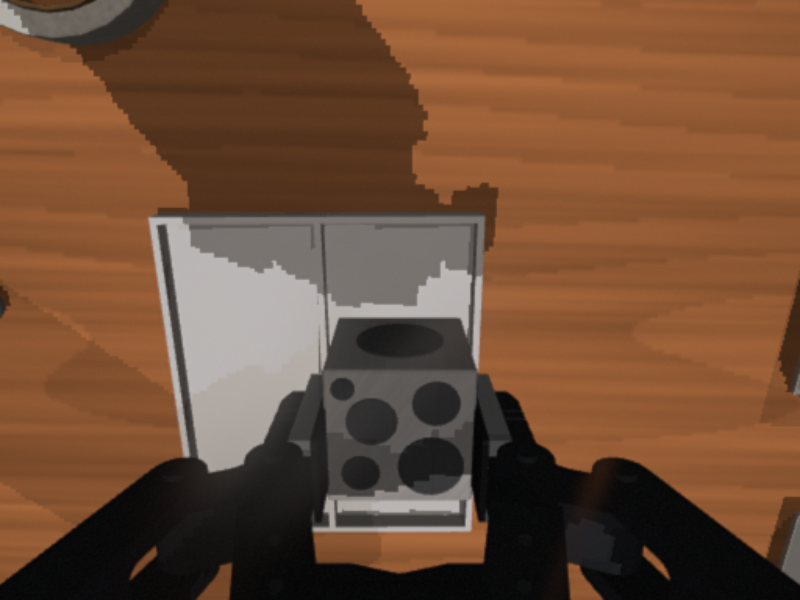

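Run:
```python
from h import *
C=viewer.calibration("wrist");T=np.load("Tw.npy")
q=pix2w(C,T,np.array([(150,218),(486,216),(471,530),(321,225),(325,528)])*.64,.012)[:,:2]
print(q); print("centre",(q[0]+q[2])/2)
```

```text
[[0.4114 0.224 ]
 [0.407  0.3641]
 [0.5664 0.3684]
 [0.4125 0.2953]
 [0.5671 0.2944]]
centre [0.4889 0.2962]
```

Tray corners at (150,218), (486,216) and (471,530) put its centre at (0.489, 0.296). The block hangs right above the near small compartment, so I'll lower it.

```bash
python3 jog.py '0 0 0 0 0 0.04 0; 0 0 0 0 0 0.065 0; 0 0 0 0 0 0.072 0; 0 0 0 0 0 0.076 0; 0 0 0 0 0 0.076 0; 0 0 0 0 0 0.076 0' ; python3 jog.py '0 0 0 0 0 0 0.47; 0 0 0 0 0 0 0.55; 0 0 0 0 0 0 0.58; 0 0 0 0 0 -0.02 0.58; 0 0 0 0 0 -0.07 0.58; 0 0 0 0 0 -0.12 0.58; 0 0 0 0 0 -0.14 0.58;0 0 0 0 0 -0.14 0.58'
python3 -c "
from h import *
to(.6775,-.0915,.13,92)"
```

```text
clock: 16.23
position: [0.4498, 0.3312, 0.0167]
ee_rot: [-0.014, 1.0, 0.0, 0.001]
ft_force: [-0.4, -0.2, -4.3]
grip_width: 0.432
grasp_force: 63.4
clock: 17.23
position: [0.4501, 0.3315, 0.1575]
ee_rot: [-0.014, 1.0, 0.001, 0.001]
ft_force: [0.1, 0.0, -0.6]
grip_width: 0.582
grasp_force: 0.0
t 17.225 rv [ 0.0023  0.0027 -0.0078] d [-0.2157 -0.4291  0.0271]
```

```bash
python3 jog.py '0 0 0 -0.026 -0.052 0 0.85; 0 0 0 -0.053 -0.106 0 0.85; 0 0 0 -0.08 -0.16 0.01 0.85; 0 0 0 -0.107 -0.213 0.027 0.85; 0 0 0 -0.134 -0.267 0.027 0.85; 0 0 0 -0.16 -0.32 0.027 0.85; 0 0 0 -0.187 -0.373 0.027 0.85; 0 0 0 -0.21 -0.417 0.027 0.85; 0 0 0 -0.2157 -0.429 0.027 0.85; 0 0 0 -0.2157 -0.429 0.05 0.85; 0 0 0 -0.2157 -0.429 0.1 0.85; 0 0 0 -0.2157 -0.429 0.135 0.85; 0 0 0 -0.2157 -0.429 0.147 0.85; 0 0 0 -0.2157 -0.429 0.147 0.85; 0 0 0 -0.2157 -0.429 0.147 0;  0 0 0 -0.2157 -0.429 0.147 0;  0 0 0 -0.2157 -0.429 0.147 0;  0 0 0 -0.2157 -0.429 0.147 0;  0 0 0 -0.2157 -0.429 0.147 0' 40; python3 -c "
from h import *
to(.527,.3315,.09,91.5)"
```

```text
clock: 19.6
position: [0.678, -0.0922, 0.0109]
ee_rot: [-0.014, 1.0, 0.0, 0.002]
ft_force: [-0.7, 1.1, 6.6]
grip_width: 0.563
grasp_force: 42.1
t 19.6 rv [-0.      0.0032  0.001 ] d [ 0.1391  0.4276 -0.0796]
```

```bash
python3 jog.py '0 0 0 0 0 -0.04 0; 0 0 0 0 0 -0.08 0; 0 0 0 0.018 0.055 -0.08 0; 0 0 0 0.036 0.11 -0.08 0; 0 0 0 0.053 0.165 -0.08 0; 0 0 0 0.071 0.22 -0.08 0; 0 0 0 0.089 0.275 -0.08 0; 0 0 0 0.107 0.33 -0.08 0; 0 0 0 0.125 0.385 -0.08 0; 0 0 0 0.137 0.42 -0.08 0; 0 0 0 0.139 0.4275 -0.08 0; 0 0 0 0.139 0.4275 -0.08 0; 0 0 0 0.139 0.4275 -0.08 0'; python3 -c "
from h import *
to(.527,.3315,.0145,91.5)"
```

```text
clock: 21.22
position: [0.5271, 0.3296, 0.089]
ee_rot: [-0.012, 1.0, -0.0, 0.0]
ft_force: [0.3, 0.1, -1.7]
grip_width: 0.566
grasp_force: 41.9
t 21.225 rv [-0.0006  0.0005 -0.0015] d [0.0001 0.002  0.0745]
```

```bash
python3 jog.py '0 0 0 0 0 0.04 0; 0 0 0 0 0 0.065 0; 0 0 0 0 0 0.072 0; 0 0 0 0 0 0.0755 0; 0 0 0 0 0 0.0755 0; 0 0 0 0 0 0.0755 0' ; python3 jog.py '0 0 0 0 0 0 0.6; 0 0 0 0 0 0 0.68; 0 0 0 0 0 0 0.72; 0 0 0 0 0 -0.02 0.72; 0 0 0 0 0 -0.07 0.72; 0 0 0 0 0 -0.12 0.72; 0 0 0 0 0 -0.14 0.72;0 0 0 0 0 -0.14 0.72'
python3 -c "
from h import *
to(.4385,.106,.15,156)"
```

```text
clock: 21.98
position: [0.5266, 0.3318, 0.0143]
ee_rot: [-0.014, 1.0, 0.001, 0.001]
ft_force: [-0.1, 0.1, -0.3]
grip_width: 0.563
grasp_force: 42.0
clock: 22.98
position: [0.5271, 0.3321, 0.1565]
ee_rot: [-0.014, 1.0, 0.001, 0.002]
ft_force: [0.4, -0.2, 0.4]
grip_width: 0.723
grasp_force: 0.0
t 22.975 rv [ 0.0004  0.005  -1.1248] d [ 0.0947 -0.2236  0.0055]
```

```bash
python3 jog.py '0 0 -0.15 0.015 -0.035 0 0.45; 0 0 -0.3 0.03 -0.075 0 0.45; 0 0 -0.45 0.045 -0.11 0 0.45; 0 0 -0.6 0.06 -0.15 0 0.45; 0 0 -0.75 0.075 -0.185 0 0.45; 0 0 -0.9 0.095 -0.2236 0 0.45; 0 0 -1.05 0.095 -0.2236 0 0.45; 0 0 -1.125 0.095 -0.2236 0.005 0.45; 0 0 -1.125 0.095 -0.2236 0.005 0.45; 0 0 -1.125 0.095 -0.2236 0.005 0.45; 0 0 -1.125 0.095 -0.2236 0.005 0.45'
python3 - <<'E'
from h import *
import cv2
o=manip.get_obs();im=viewer.camera("wrist");C=viewer.calibration("wrist")
T=tcpT(o)@C['tool_from_camera'];np.save("Tw.npy",T)
cv2.imwrite("pics/w5.png",cv2.resize(im,(800,600)))
E
```

```text
clock: 24.35
position: [0.4371, 0.1054, 0.1483]
ee_rot: [-0.544, 0.839, 0.0, -0.0]
ft_force: [0.1, 0.1, -0.2]
grip_width: 0.449
grasp_force: 0.0
```

View pics/w5.png

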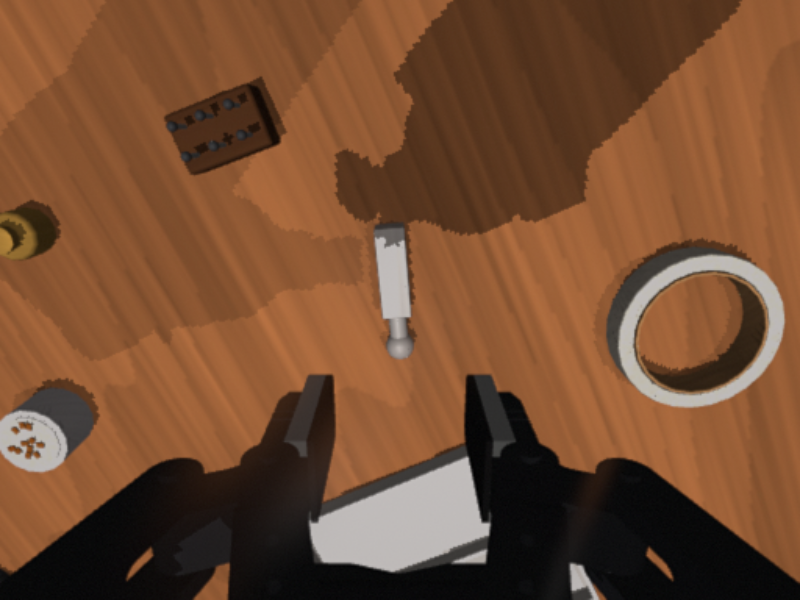

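Run:
```python
from h import *
C=viewer.calibration("wrist");T=np.load("Tw.npy")
q=pix2w(C,T,np.array([(390,226),(397,318)])*.64,.016)[:,:2];v=q[1]-q[0];a=np.arctan2(v[1],v[0])
print(q,np.linalg.norm(v),np.degrees(a)); c=q.mean(0)+.005*v/np.linalg.norm(v); print(c)
to(c[0],c[1],.005,np.degrees(a)+90)
```

```text
[[0.4299 0.0774]
 [0.4473 0.1251]] 0.05076596565988743 69.97006940509912
[0.4403 0.1059]
t 24.4 rv [ 0.0001  0.     -0.0696] d [-0.0018 -0.0027  0.1433]
```

The punch is clear of everything and sits between the fingers (shank 390,226 to 397,318). It needs a small yaw correction before I grip.

```bash
python3 jog.py '0 0 -0.07 -0.002 -0.003 0.05 0.45; 0 0 -0.07 -0.002 -0.003 0.1 0.45; 0 0 -0.07 -0.002 -0.003 0.13 0.45; 0 0 -0.07 -0.002 -0.003 0.143 0.45; 0 0 -0.07 -0.002 -0.003 0.143 0.45; 0 0 -0.07 -0.002 -0.003 0.143 0; 0 0 -0.07 -0.002 -0.003 0.143 0; 0 0 -0.07 -0.002 -0.003 0.143 0; 0 0 -0.07 -0.002 -0.003 0.143 0; 0 0 -0.07 -0.002 -0.003 0.143 0; 0 0 -0.07 -0.002 -0.003 0.143 0' 50; python3 -c "
from h import *
to(.487,.2625,.085,91.5)"
```

```text
clock: 25.78
position: [0.4418, 0.1063, 0.0067]
ee_rot: [-0.574, 0.819, -0.0, 0.001]
ft_force: [-0.5, -1.2, 6.8]
grip_width: 0.17
grasp_force: 49.5
t 25.775 rv [-0.0005  0.0028  1.1959] d [-0.1623  0.0108 -0.078 ]
```

```bash
python3 jog.py '0 0 0 0 0 -0.04 0; 0 0 0 0 0 -0.08 0; 0 0 0.18 -0.025 0.002 -0.08 0; 0 0 0.36 -0.05 0.004 -0.08 0; 0 0 0.54 -0.08 0.006 -0.08 0; 0 0 0.72 -0.11 0.008 -0.08 0; 0 0 0.9 -0.14 0.01 -0.08 0; 0 0 1.08 -0.162 0.011 -0.08 0; 0 0 1.196 -0.162 0.011 -0.08 0; 0 0 1.196 -0.162 0.011 -0.08 0; 0 0 1.196 -0.162 0.011 -0.08 0; 0 0 1.196 -0.162 0.011 -0.08 0'; python3 -c "
from h import *
to(.487,.2625,.01,91.5)"
```

```text
clock: 27.28
position: [0.4858, 0.2617, 0.0856]
ee_rot: [-0.014, 1.0, 0.0, 0.0]
ft_force: [0.1, -0.0, -0.6]
grip_width: 0.164
grasp_force: 49.2
t 27.275 rv [0.0003 0.0002 0.0011] d [-0.0012  0.0007  0.0756]
```

```bash
python3 jog.py '0 0 0 0 0 0.04 0; 0 0 0 0 0 0.065 0; 0 0 0 0 0 0.072 0; 0 0 0 0 0 0.0755 0; 0 0 0 0 0 0.0755 0; 0 0 0 0 0 0.0755 0' ; python3 jog.py '0 0 0 0 0 0 0.2; 0 0 0 0 0 0 0.28; 0 0 0 0 0 0 0.35; 0 0 0 0 0 -0.02 0.35; 0 0 0 0 0 -0.07 0.35; 0 0 0 0 0 -0.12 0.35; 0 0 0 0.05 0 -0.16 0.35;0 0 0 0.05 -0.05 -0.2 0.35;0 0 0 0.05 -0.1 -0.2 0.35;0 0 0 0.05 -0.15 -0.2 0.35;0 0 0 0.05 -0.15 -0.2 0.35'
python3 - <<'E'
from h import *
import cv2
im=viewer.camera("scene");cv2.imwrite("pics/s2.png",cv2.resize(im[120:300,80:430],None,fx=2.2,fy=2.2))
im=viewer.camera("side");cv2.imwrite("pics/d2.png",cv2.resize(im[110:384,100:380],None,fx=2,fy=2))
E
```

```text
clock: 28.02
position: [0.4862, 0.2623, 0.0107]
ee_rot: [-0.013, 1.0, 0.0, 0.001]
ft_force: [-0.0, 0.1, -0.7]
grip_width: 0.166
grasp_force: 49.2
clock: 29.4
position: [0.44, 0.1072, 0.2102]
ee_rot: [-0.01, 1.0, 0.0, 0.0]
ft_force: [-0.6, 0.9, -0.3]
grip_width: 0.35
grasp_force: 0.0
```

View pics/s2.png

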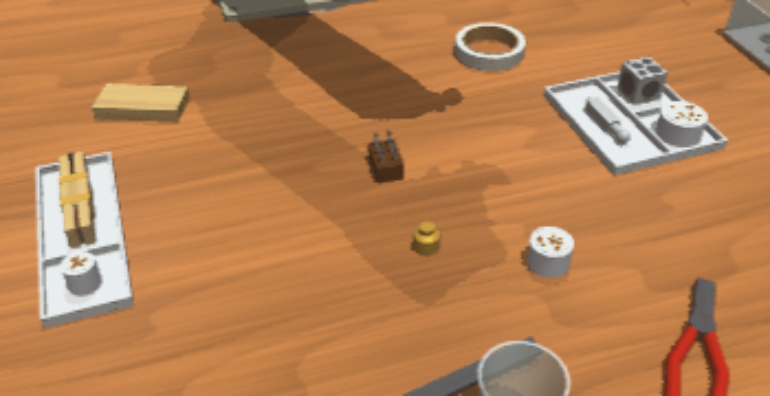

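View pics/d2.png

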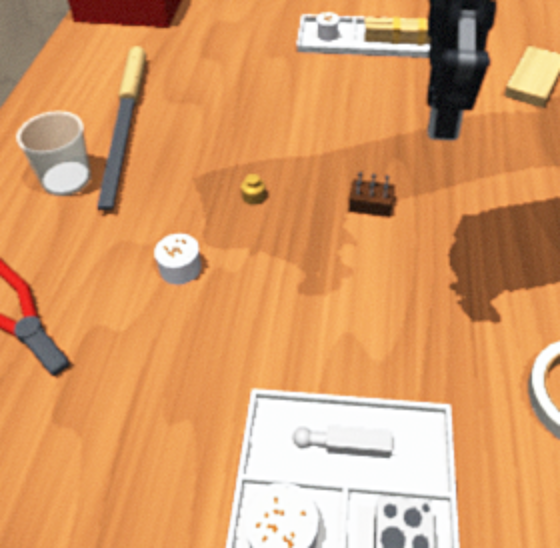

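Both views show all five things upright and flat in the right compartments: punch at side crop (345,440), tin (282,525), block (405,522), with the clamp and small tin in the long tray. The middle tin hasn't moved, so I'm handing in.

```bash
python3 jog.py '0 0 0 0 0 0 0.35; 0 0 0 0 0 0 0.35' >/dev/null; python3 -c "
from workcell import manip, viewer, order
print(order.hand_in())"
```

```text
the job is handed in; nothing more can be done
None
```

I handed the job in at about 30 s on the clock: in the final pictures both trays hold the right pieces, flat and upright, and the middle tin is where it started. The hand-in call returned no verdict.

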